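Top up the gravity-feed bottle lane

ROBOT

A 6-joint arm with a two-finger parallel gripper is mounted at the origin on the work surface. World frame = base frame: x ahead of the robot, y to its left, z up, the work surface at z = 0. Lengths are in m, angles in rad, forces in N, time in s.
With the tool pointing down it reaches from about 0.35 to 0.875 m from the base axis. Payload 4.2 kg.
Tool frame: the origin (TCP) lies between the finger pads; the fingertips stand ahead of it and the grasp point (between the pads) lies 8 mm behind it (arm.tip_reach is the z of the fingertips in the tool frame, in m); z points along the fingers, y is the direction in which the jaws open and shut (so a half turn about z gives the same grasp; the last joint's range is limited). The gripper opens to 85 mm and grips with 20 to 120 N. Pads are 22 mm wide; open, the fingers measure 114 mm over their backs; the gripper's body (76 mm by 85 mm) begins 54 mm behind the grasp point. The pads swing forward as they close: fully open they stand 13 mm farther back than shut.
Start: joints at [1.59, 0.385, 0.008, 0, -1.194, -0.259], TCP at [0.148, 0.607, 0.204] pointing down, gripper open.
Joint ranges: [-3.14, 3.14], [-1.21, 2.06], [-1.07, 1.41], [-3.16, 2.05], [-2.99, -0.16], [-3.1, 3.1]. Speed limits (rad/s): [2.79, 2.79, 3.14, 3.14, 3.14, 3.14].

INTERFACE

Orientations are given as a unit quaternion [x, y, z, w].
In Python, from plant import arm gives the robot as it stands.
- The arm moves only by the shell command python3 -m handwheel 'ROWS'. ROWS is a JSON object of lists of equal length, an entry for each row: "translation": the shift along the tool's x, y, z in mm, a list of three; "twist": the turn about the tool's z in rad; "grip": the closure, from 0 (fully open) to 1 (shut). A call has 1 to 5 rows; each row is the pose to reach, as a shift and turn from the pose measured when the call began, along the tool's axes at that moment; what a row does not reach only later rows make up. A row lasts 1/10 s, in which the tool goes at most 50 mm and 8.59 degrees, less where a joint would pass 70% of its speed; a pose out of reach is approached as far as the arm can. A call with a gripper value outside its range is refused whole. The fingers move at their own pace and stop on an object; the grip force is fixed at half the most. Time passes only in rows, so rows that repeat a pose let the fingers close. It gives the time, the measured TCP pose, the force and the opening at its end, in the units of the state.
- arm.sense(): the state, without advancing time (a new reading comes with each control period).
- arm.get_image(name): name is "side" or "top" or "wrist"; returns the picture (384x512x3 uint8, red, green, blue); there is no depth.
- arm.calibration(name): a dict with "K" (3x3 intrinsics, pixels), "rvec" (rotation vector, rad) and "tvec" (3), from world to camera coordinates, as OpenCV has them. Camera axes: x right, y down, z forward; pixel columns grow to the right and rows downward; lengths in m; the calibration is good to about 2 mm. The wrist camera is an equidistant fisheye: a pixel r from the principal point sees the ray r / f radians off the axis. A picture is of the moment at which its call begins: read the wrist's pose just before it. calibration takes no time and is no camera call; for the wrist camera it gives the pose at the moment of the call.
- arm.hand_in(): hands the job in, once; it reports no verdict.
The state is a dict: "t": time; "qpos": joint angles; "dq": joint speeds; "joint_efforts": joint torques, N m; "ee_pos": TCP position; "ee_rot": TCP orientation; "contact_force": force on the tool from outside, world axes, zero at the start; "ft_torque": the same for the moment, N m; "grip_width": finger opening in m.
Only numpy, scipy, OpenCV 4.12 (cv2) and the standard library are available. Lean on these libraries where they do the work, as an engineer would, in place of code of your own. Each camera call takes 0.05 s, during which the arm holds its last target.

TASK

Fill up the sloping bottle lane: one at a time, lay each of the two bottles from the table on the lane's level loading shelf with its cap towards the slope, let go, and push it over the shelf's edge so that it slides down and comes to rest behind the bottles before it. At the end all three bottles lie in a row in the channel, touching, every cap pointing downhill like the one already there. Leave the two jelly cups and the can where they are.

Things in the scene. Friction and masses are not known exactly. Their poses are not given: they have to be found in the camera images.
- lane: Fixed gravity-feed lane, bare metal on grey legs. Origin on the table top under the loading shelf's downhill edge, on the centre line; x points downhill (level), y across, z up. Its flat level shelf, top 171 mm above the origin, reaches from x = -190 to 0 and y = -65 to +65 mm, open at back and sides. At x = 0 the floor turns down by 18 degrees into the channel.
- lane_guides (a point): Point on the shelf's surface, on the centre line, 60 mm uphill of its edge, where the two guides begin: sheets 30 mm high, 4 mm thick, standing on the shelf, 104 mm apart here and closing in to 58 mm apart 12 mm before the edge, then straight on into the channel.
- lane_edge (a point): Middle of the shelf's downhill edge, on the shelf's surface (171 mm above the table), where the slope begins. Bottles are slippery on the metal (friction about 0.18): on the shelf one stays where it is put; pushed out until its weight is past this edge, it tips onto the slope and slides down by itself.
- channel: Sloping channel of the lane, 60 mm wide inside, 440 mm long, sloping down at 18 degrees to a 42 mm high stop; holds three bottles. Origin on its floor at the inner face of the stop, on the centre line; x points downhill along the floor (the shelf's edge is at x = -440 mm), z square off the floor. In a full lane the caps' ends are at x = 0, -130 and -260 mm.
- channel_rails (a point): Point in the slot between the channel's inturned rails, where they begin, 130 mm down from the shelf's edge, 57 mm above the channel floor. Side walls are 60 mm high. The rails (slot 33 mm wide) cover the channel from here to 90 mm before the stop; bottles enter only from the shelf.
- bottle_a: Square 200 ml drink bottle lying on one of its sides on the table, any way round. Origin on its axis at half length, 25 mm above what it lies on; x points to the cap. 130 mm long: square body 50 x 50 mm (white label, amber ends) from x = -65 (flat bottom) to +25 mm, amber shoulder, cap to +65 mm. About 0.22 kg, heaviest 12 mm behind the origin. Any of its four sides may be down.
- bottle_a_cap (a point): Centre of the flat end of this bottle's white round screw cap (28 mm across), 65 mm along +x from its origin.
- bottle_b: A second bottle exactly like bottle_a, also lying on the table any way round; same size, weight, origin and axes.
- bottle_b_cap (a point): Centre of the flat end of this bottle's white round screw cap (28 mm across), 65 mm along +x from its origin.
- bottle_in: A third bottle like the others, already in the channel, its cap against the stop (x towards the cap, downhill); same size, origin and axes. It stays there.
- bottle_in_cap (a point): Centre of the flat end of this bottle's white round screw cap (28 mm across), 65 mm along +x from its origin.
- jelly_near: Bystander: amber jelly cup with a white lid, 77 mm across at the top, 61 mm high, standing on the table. Origin at the centre of its underside.
- jelly_far: Bystander: another such jelly cup, on the far side of the lane. Origin at the centre of its underside.
- can: Bystander: drink can, 52 mm across, 104 mm high, standing on the table on the far side of the lane. Origin at the centre of its underside.
Mind the look-alikes: they are no part of the job. What is shaped like the bottle_in but red is not meant.

How it is judged:
On the way, in this order (a step that is already met when the one before it is completed fails the run):
1. one of the two bottles lies on the level loading shelf, let go (((x of bottle_a in the frame of lane between -0.17 and 0 m and y of bottle_a in the frame of lane between -0.05 and 0.05 m and z of bottle_a in the frame of lane between 0.19 and 0.202 m and contact force between the fingers and bottle_a below 0.1 N and linear speed of bottle_a below 0.02 m/s) or (x of bottle_b in the frame of lane between -0.17 and 0 m and y of bottle_b in the frame of lane between -0.05 and 0.05 m and z of bottle_b in the frame of lane between 0.19 and 0.202 m and contact force between the fingers and bottle_b below 0.1 N and linear speed of bottle_b below 0.02 m/s))), for 0.2 s.
2. that bottle has slid down behind the one in the channel, cap downhill (((x of bottle_a_cap in the frame of channel between -0.138 and -0.124 m and x of bottle_a in the frame of channel between -0.203 and -0.189 m and y of bottle_a in the frame of channel between -0.008 and 0.008 m and z of bottle_a in the frame of channel between 0.019 and 0.031 m) or (x of bottle_b_cap in the frame of channel between -0.138 and -0.124 m and x of bottle_b in the frame of channel between -0.203 and -0.189 m and y of bottle_b in the frame of channel between -0.008 and 0.008 m and z of bottle_b in the frame of channel between 0.019 and 0.031 m))), for 0.2 s.
3. the other bottle lies on the level loading shelf, let go (((x of bottle_a in the frame of lane between -0.17 and 0 m and y of bottle_a in the frame of lane between -0.05 and 0.05 m and z of bottle_a in the frame of lane between 0.19 and 0.202 m and contact force between the fingers and bottle_a below 0.1 N and linear speed of bottle_a below 0.02 m/s) or (x of bottle_b in the frame of lane between -0.17 and 0 m and y of bottle_b in the frame of lane between -0.05 and 0.05 m and z of bottle_b in the frame of lane between 0.19 and 0.202 m and contact force between the fingers and bottle_b below 0.1 N and linear speed of bottle_b below 0.02 m/s))), for 0.2 s.
At the end, for the whole second after the job is handed in: All three bottles rest on the channel floor in a touching row, caps downhill, the first one at the stop, the other two in either order: each cap end and middle within 8 mm uphill or 6 mm downhill of its place, 8 mm of the centre line, 6 mm of lying flat; all at rest (x of bottle_in_cap in the frame of channel between -0.008 and 0.006 m and x of bottle_in in the frame of channel between -0.073 and -0.059 m and y of bottle_in in the frame of channel between -0.008 and 0.008 m and z of bottle_in in the frame of channel between 0.019 and 0.031 m and (((x of bottle_a_cap in the frame of channel between -0.138 and -0.124 m and x of bottle_a in the frame of channel between -0.203 and -0.189 m and y of bottle_a in the frame of channel between -0.008 and 0.008 m and z of bottle_a in the frame of channel between 0.019 and 0.031 m) and (x of bottle_b_cap in the frame of channel between -0.268 and -0.254 m and x of bottle_b in the frame of channel between -0.333 and -0.319 m and y of bottle_b in the frame of channel between -0.008 and 0.008 m and z of bottle_b in the frame of channel between 0.019 and 0.031 m)) or ((x of bottle_b_cap in the frame of channel between -0.138 and -0.124 m and x of bottle_b in the frame of channel between -0.203 and -0.189 m and y of bottle_b in the frame of channel between -0.008 and 0.008 m and z of bottle_b in the frame of channel between 0.019 and 0.031 m) and (x of bottle_a_cap in the frame of channel between -0.268 and -0.254 m and x of bottle_a in the frame of channel between -0.333 and -0.319 m and y of bottle_a in the frame of channel between -0.008 and 0.008 m and z of bottle_a in the frame of channel between 0.019 and 0.031 m))) and linear speed of each of bottle_a, bottle_b, bottle_in below 0.02 m/s).
It fails at once if the near jelly cup is shoved or knocked away (more than 30 mm) (distance of jelly_near from where it was at the start of the episode above 0.03 m).
It fails at once if the far jelly cup is shoved or knocked away (more than 30 mm) (distance of jelly_far from where it was at the start of the episode above 0.03 m).
It fails at once if the can is shoved or knocked away (more than 30 mm) (distance of can from where it was at the start of the episode above 0.03 m).
It also fails if it takes over 72 s, if anything falls off the work surface, if the arm or the gripper's body presses on something with over 40 N, if the wrist force passes 120 N, or if a joint passes its speed limit or range.

## Working session

There is one attempt and no reset: what is moved stays moved. The work goes in short steps, Python scripts to look and compute and a shell command to move; the robot and the scene stay as the last step left them, time stands still between calls to the robot, and variables do not carry over. Pictures are saved under pics/ and viewed, and the job is handed in when it is done.

```bash
mkdir -p pics; ls; python3 - <<'E'
from plant import arm
import cv2
s=arm.sense();print(s['t'],s['ee_pos'],s['ee_rot'],s['grip_width'],arm.tip_reach)
for n in('side','top','wrist'):
    c=arm.calibration(n);print(n,c['K'],c['rvec'],c['tvec'])
    cv2.imwrite(f'pics/{n}0.png',arm.get_image(n)[:,:,::-1])
E
```

```text
pics
0.0 [0.14826843 0.6064824  0.20251736] [ 9.92808266e-01 -1.19710273e-01 -1.02213851e-04  1.08989155e-03] 0.08532057164488331 0.011
side [[371.07556448   0.         257.76824598]
 [  0.         371.07556448 190.99244219]
 [  0.           0.           1.        ]] [ 0.40519667 -2.82601916  1.07762557] [0.48996406 0.29905833 0.97332696]
top [[486.24109321   0.         251.07546175]
 [  0.         486.24109321 194.82082673]
 [  0.           0.           1.        ]] [ 2.15028962 -2.1883358   0.06238804] [-0.13820254  0.54708222  1.48619109]
wrist [[297.31863964   0.         257.31607069]
 [  0.         297.31863964 197.12518455]
 [  0.           0.           1.        ]] [-1.81206175  2.30891064  0.34952823] [ 0.62246763 -0.03795574  0.37936559]
```

View pics/side0.png

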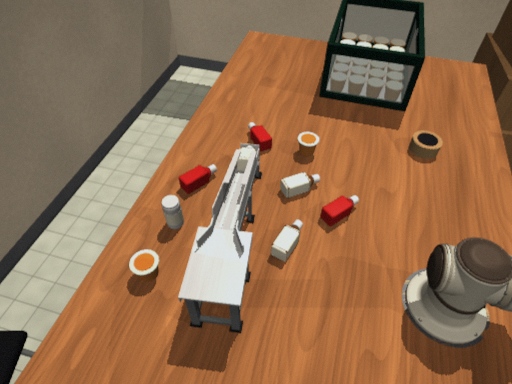

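View pics/top0.png

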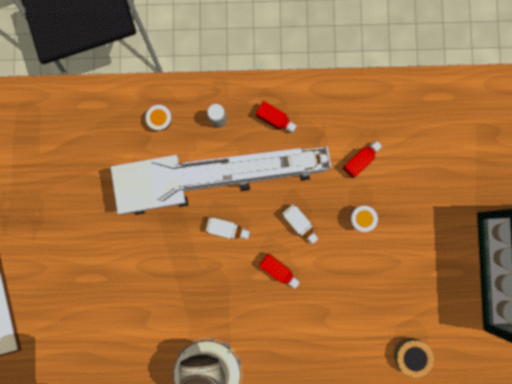

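View pics/wrist0.png

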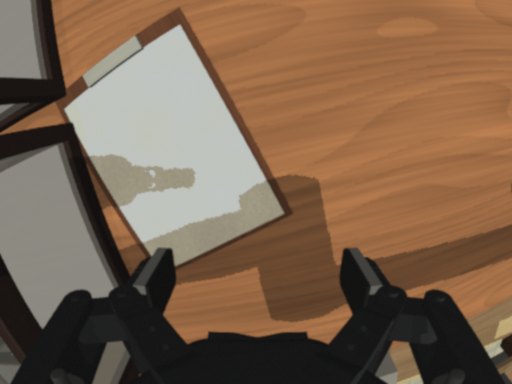

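```bash
cat > h.py <<'E'
import numpy as np,cv2
from plant import arm
from scipy.spatial.transform import Rotation as R
def cal(n):
    c=arm.calibration(n);K=np.array(c['K']);Rm=cv2.Rodrigues(np.array(c['rvec'],float))[0];t=np.array(c['tvec']).ravel();return K,Rm,t
def proj(n,P,C=None):
    K,Rm,t=C or cal(n);p=(Rm@np.atleast_2d(P).T).T+t
    if n=='wrist':
        r=np.hypot(p[:,0],p[:,1]);th=np.arctan2(r,p[:,2]);q=p[:,:2]/r[:,None]*th[:,None]
        return q*K[0,0]+K[:2,2]
    q=(K@p.T).T;return q[:,:2]/q[:,2:]
def cast(n,uv,z,C=None):
    K,Rm,t=C or cal(n);uv=np.atleast_2d(np.array(uv,float));d=(uv-K[:2,2])/K[0,0]
    if n=='wrist':
        th=np.hypot(d[:,0],d[:,1]);D=np.c_[d/th[:,None]*np.sin(th)[:,None],np.cos(th)]
    else: D=np.c_[d,np.ones(len(d))]
    D=D@Rm; o=-Rm.T@t
    return o+D*((z-o[2])/D[:,2])[:,None]
def crop(img,x0,y0,x1,y1,f,name):
    cv2.imwrite('pics/'+name,cv2.resize(img[y0:y1,x0:x1,::-1],None,fx=f,fy=f,interpolation=cv2.INTER_CUBIC))
E
python3 - <<'E'
from h import *
a=cv2.imread('pics/top0.png')[:,:,::-1];crop(a,100,130,340,260,3.3,'tc.png')
a=cv2.imread('pics/side0.png')[:,:,::-1];crop(a,165,125,345,330,2.9,'sc.png')
for n in('top','side'):
    K,Rm,t=cal(n);print(n,-Rm.T@t, Rm[2])
print(proj('top',[[0,0,0],[.148,.607,0],[.3,0,0]]))
print(cast('top',[[222,228],[245,235],[298,222],[313,239],[158,118],[216,115],[364,219],[279,270]],0.05))
E
```

```text
top [ 0.42338336 -0.18111082  1.52154798] [ 0.08044567  0.02212774 -0.99651335]
side [0.36247103 0.54545602 0.92084663] [ 0.17688644 -0.64082158 -0.7470334 ]
[[205.8593706  373.81117152]
 [ 10.64368652 326.95938277]
 [204.97969115 274.69400305]]
[[ 0.44313817 -0.05881146  0.05      ]
 [ 0.42088873 -0.12807972  0.05      ]
 [ 0.45732021 -0.28863529  0.05      ]
 [ 0.40552436 -0.33238842  0.05      ]
 [ 0.78561452  0.13526157  0.05      ]
 [ 0.79101206 -0.04438657  0.05      ]
 [ 0.46293013 -0.48698803  0.05      ]
 [ 0.31472232 -0.22834824  0.05      ]]
```

View pics/tc.png

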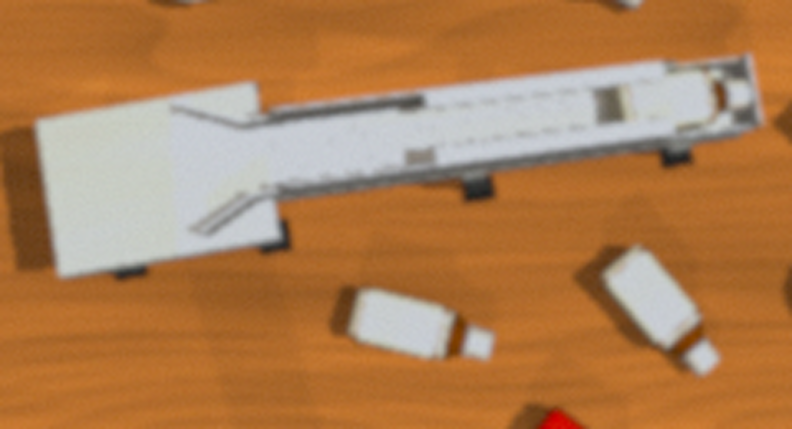

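View pics/sc.png

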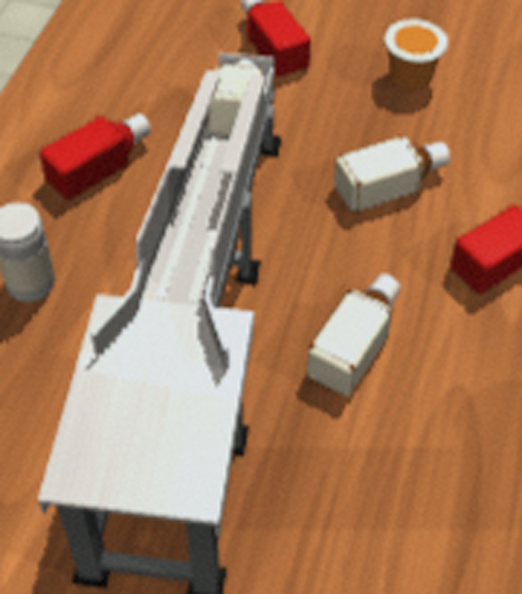

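```bash
python3 - <<'E'
from h import *
a=cv2.imread('pics/top0.png')[:,:,::-1]
pts=np.array([[36,120],[255,83],[280,243],[60,277]])/3.3+[99.65,129.65]
W=cast('top',pts,0.171);print('shelf',W.round(4))
print([np.linalg.norm(W[i]-W[(i+1)%4]).round(4) for i in range(4)])
# stop end of channel: fit: edge
E=(W[1]+W[2])/2;B=(W[0]+W[3])/2;d=(E-B)/np.linalg.norm(E-B);print('edge',E,'dir',d,np.degrees(np.arctan2(d[1],d[0])))
# stop far end: outer corners of the channel wall top
q=cast('top',np.array([[750,56],[761,122]])/3.3+[99.65,129.65],0.171-.44*np.sin(np.radians(18))+.05);print('stop',q, q.mean(0)-E)
g=a.astype(int);m=((g.min(2)>150)).astype(np.uint8)
n,l,st,ce=cv2.connectedComponentsWithStats(m)
for i in range(1,n):
    if st[i,4]>15: print(i,st[i],ce[i].round(1))
for nm,(x0,y0,x1,y1) in {'A':(200,212,255,245),'B':(276,198,325,248)}.items():
    mm=np.zeros_like(m);mm[y0:y1,x0:x1]=m[y0:y1,x0:x1]
    n,l,st,ce=cv2.connectedComponentsWithStats(mm)
    o=np.argsort(-st[1:,4])[:2]+1
    print(nm,[(st[i],ce[i]) for i in o])
    c=[cv2.findContours((l==i).astype(np.uint8),0,2)[0][0] for i in o]
    r=cv2.minAreaRect(c[0]);box=cv2.boxPoints(r)
    bw=cast('top',box,0.05);print(bw.round(4),'c',cast('top',[r[0]],.05).round(4),'sides',[np.linalg.norm(bw[k]-bw[(k+1)%4]).round(4) for k in range(4)])
    if len(o)>1: print('cap',cast('top',[ce[o[1]]],.036))
E
```

```text
shelf [[0.6212 0.2438 0.171 ]
 [0.6493 0.0558 0.171 ]
 [0.5121 0.0352 0.171 ]
 [0.4866 0.2224 0.171 ]]
[np.float64(0.1901), np.float64(0.1387), np.float64(0.189), np.float64(0.1363)]
edge [0.58072326 0.0455194  0.171     ] dir [ 0.14136701 -0.98995726  0.        ] -81.87304314469533
stop [[ 0.67913053 -0.3774541   0.08503252]
 [ 0.61893836 -0.38556589  0.08503252]] [ 0.06831118 -0.4270294  -0.08596748]
1 [135   0  11   4  39] [139.9   1.3]
2 [149   0  23   3  64] [159.5   0.9]
3 [175   0  23   3  43] [184.5   0.6]
12 [362   0  25  23 512] [374.5  10.8]
15 [471   0  25  20 451] [483.4   9.3]
18 [255   3  24  23 512] [266.6  13.9]
24 [499   2   8   9  45] [502.2   6.5]
25 [229   4  14  23 134] [233.4  18. ]
30 [390   5  10   9  44] [393.5   9.3]
35 [148   6  25  23 526] [159.8  16.9]
36 [175   6  11  16 122] [179.7  13.2]
44 [282   7   9  11  54] [285.8  12.2]
54 [445   9   6  12  45] [447.2  16.1]
61 [209  11  11  13  55] [213.8  17.7]
64 [317  11   9  10  30] [320.7  15.5]
66 [336  10  11  14  60] [340.4  18. ]
102 [142  16   3   9  16] [143.2  19.4]
118 [ 0 18  9 12 55] [ 3.5 24. ]

[... 2069 characters left out ...]
0104  0.05  ]
 [ 0.4765 -0.0219  0.05  ]
 [ 0.4548 -0.103   0.05  ]
 [ 0.4111 -0.0913  0.05  ]] c [[ 0.4437 -0.0567  0.05  ]] sides [np.float64(0.0454), np.float64(0.084), np.float64(0.0453), np.float64(0.0838)]
cap [[ 0.42481898 -0.12656394  0.036     ]]
B [(array([284, 206,  27,  28, 410], dtype=int32), array([297.28536585, 219.67317073])), (array([309, 234,   8,   9,  49], dtype=int32), array([312.53061224, 237.91836735]))]
[[ 0.4824 -0.2427  0.05  ]
 [ 0.5114 -0.2783  0.05  ]
 [ 0.4464 -0.3308  0.05  ]
 [ 0.4176 -0.2953  0.05  ]] c [[ 0.4644 -0.2868  0.05  ]] sides [np.float64(0.0459), np.float64(0.0835), np.float64(0.0457), np.float64(0.0834)]
cap [[ 0.40864636 -0.33249451  0.036     ]]
```

White bottles are at top-image (222,228) and (298,222). The look-alikes are red bottles at (279,270), (362,160) and (275,116). The white bottle at (300,160) is already in the channel. The crop confirms the first two as white label, amber shoulder and white cap, so those are the targets.

```bash
cat >> h.py <<'E'
def yaw():
    m=R.from_quat(arm.sense()['ee_rot']).as_matrix();return np.degrees(np.arctan2(m[1,0],m[0,0]))
def plan(x,y,z,yw):
    s=arm.sense();m=R.from_quat(s['ee_rot']).as_matrix();d=np.array([x,y,z])-s['ee_pos'];v=m.T@d*1000
    tw=-((yw-yaw()+180)%360-180)
    print('t',s['t'],'shift',v.round(1),'twist',round(np.radians(tw),3),'rows',np.linalg.norm(v)/50,abs(tw)/8.59,'yaw',yaw().round(1))
E
python3 -c "
from h import *
plan(.43,-.05,.25,-105);plan(.3,.35,.25,-40)"
```

```text
t 0.15 shift [429.7 571.  -46.2] twist 1.593 rows 14.321608746809218 10.623324416951721 yaw -13.7
t 0.15 shift [208.3 213.3 -46.8] twist 0.458 rows 6.036901474763803 3.0563861166024777 yaw -13.7
```

```bash
python3 -m handwheel '{"translation":[[208,213,-46],[208,213,-46],[208,213,-46],[208,213,-46],[208,213,-46]],"twist":[0.7,0.7,0.7,0.7,0.7],"grip":[0,0,0,0,0]}'
python3 -c "
from h import *
plan(.43,-.05,.25,-105)"
```

```text
t: 0.65
ee_pos: [0.2744, 0.3922, 0.2415]
ee_rot: [0.891, -0.455, 0.0, 0.001]
contact_force: [0.9, -0.2, 0.1]
grip_width: 0.0854
t 0.65 shift [449.4 133.3  -7.7] twist 0.888 rows 9.376649085341596 5.925197277278805 yaw -54.1
```

```bash
python3 -m handwheel '{"translation":[[449,133,-8],[449,133,-8],[449,133,-8],[449,133,-8],[449,133,-8]],"twist":[0.89,0.89,0.89,0.89,0.89],"grip":[0,0,0,0,0]}'
python3 -c "
from h import *
plan(.43,-.05,.25,-105)"
```

```text
t: 1.15
ee_pos: [0.3567, 0.1564, 0.2463]
ee_rot: [-0.662, 0.75, -0.001, -0.0]
contact_force: [2.4, -0.5, -0.4]
grip_width: 0.0858
t 1.15 shift [195.7 -98.3  -3.4] twist 0.137 rows 4.380676713229613 0.9165204801521185 yaw -97.1
```

```bash
python3 -m handwheel '{"translation":[[196,-98,-3],[196,-98,-3],[196,-98,-3],[196,-98,-3],[196,-98,-3]],"twist":[0.14,0.14,0.14,0.14,0.14],"grip":[0,0,0,0,0]}'
python3 - <<'E'
from h import *
C=cal('wrist');s=arm.sense();im=arm.get_image('wrist');cv2.imwrite('pics/w1.png',im[:,:,::-1])
np.savez('w1.npz',K=C[0],R=C[1],t=C[2]);print(s['t'],s['ee_pos'],yaw())
E
```

```text
t: 1.65
ee_pos: [0.43, -0.0535, 0.2494]
ee_rot: [-0.606, 0.795, -0.001, -0.001]
contact_force: [-0.8, -0.1, 0.3]
grip_width: 0.0852
1.65 [ 0.42996423 -0.0534551   0.24940142] -105.4246492166403
```

View pics/w1.png

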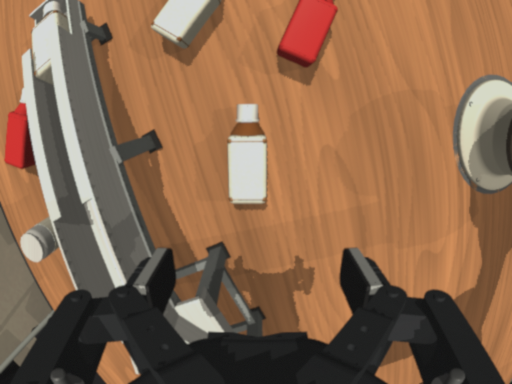

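The wrist view shows bottle A: white body at columns 229–267, rows 136–204, cap up at (247,112), aligned with the tool's x.

```bash
python3 - <<'E'
from h import *
d=np.load('w1.npz');C=(d['K'],d['R'],d['t'])
im=cv2.imread('pics/w1.png');crop(im[:,:,::-1],205,90,290,220,5,'w1c.png')
m=(im.min(2)>140).astype(np.uint8);mm=np.zeros_like(m);mm[90:215,215:285]=m[90:215,215:285]
n,l,st,ce=cv2.connectedComponentsWithStats(mm)
for i in range(1,n):
    if st[i,4]<50: continue
    r=cv2.minAreaRect(cv2.findContours((l==i).astype(np.uint8),0,2)[0][0]);b=cv2.boxPoints(r)
    print(st[i],b.round(1).tolist());w=cast('wrist',b,.05,C);print(w.round(4), cast('wrist',[r[0]],.05,C).round(4),[np.linalg.norm(w[k]-w[(k+1)%4]).round(4) for k in range(4)])
print(cast('wrist',[[247,118]],.038,C))
E
```

```text
[237 104  21  18 342] [[237.0, 104.0], [257.0, 104.0], [257.0, 121.0], [237.0, 121.0]]
[[ 0.4328 -0.1396  0.05  ]
 [ 0.4092 -0.1329  0.05  ]
 [ 0.4149 -0.1125  0.05  ]
 [ 0.4386 -0.1192  0.05  ]] [[ 0.4239 -0.126   0.05  ]] [np.float64(0.0245), np.float64(0.0212), np.float64(0.0247), np.float64(0.0212)]
[ 228  136   38   67 2417] [[228.0, 136.0], [265.0, 136.0], [265.0, 202.0], [228.0, 202.0]]
[[ 0.4546 -0.1042  0.05  ]
 [ 0.4102 -0.0917  0.05  ]
 [ 0.4326 -0.0085  0.05  ]
 [ 0.4795 -0.0214  0.05  ]] [[ 0.4439 -0.0573  0.05  ]] [np.float64(0.0461), np.float64(0.0862), np.float64(0.0486), np.float64(0.0865)]
[[ 0.42624068 -0.1190789   0.038     ]]
```

View pics/w1c.png

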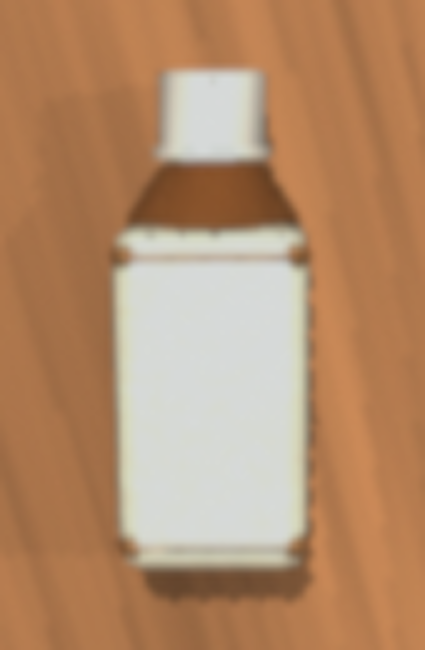

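```bash
python3 -c "
from h import *
plan(.4426,-.062,.021,-105)"
```

```text
t 1.7 shift [  3.7 -13.7 228.2] twist -0.007 rows 4.573750813506937 0.04943529879398354 yaw -105.4
```

```bash
python3 -m handwheel '{"translation":[[4,-14,20],[4,-14,70],[4,-14,120],[4,-14,160],[4,-14,190]],"twist":[0,0,0,0,0],"grip":[0,0,0,0,0]}'
python3 -c "
from h import *
plan(.4426,-.062,.021,-105)"
```

```text
t: 2.2
ee_pos: [0.4411, -0.0624, 0.0568]
ee_rot: [-0.606, 0.796, 0.0, -0.002]
contact_force: [-0.8, -0.4, 0.2]
grip_width: 0.0854
t 2.2 shift [-0.9 -1.5 35.8] twist -0.008 rows 0.7165297578474575 0.05205348645769244 yaw -105.4
```

```bash
python3 -m handwheel '{"translation":[[-1,-1,20],[-1,-1,36],[-1,-1,36],[-1,-1,36],[-1,-1,36]],"twist":[0,0,0,0,0],"grip":[0,0,0,1,1]}'
python3 -m handwheel '{"translation":[[0,0,0],[0,0,0],[0,0,0],[0,0,0],[0,0,0]],"twist":[0,0,0,0,0],"grip":[1,1,1,1,1]}'
```

```text
t: 2.7
ee_pos: [0.443, -0.0615, 0.0218]
ee_rot: [-0.606, 0.796, -0.0, -0.001]
contact_force: [-0.2, -0.4, 0.2]
grip_width: 0.0591
t: 3.2
ee_pos: [0.4437, -0.0615, 0.0224]
ee_rot: [-0.606, 0.796, -0.001, -0.001]
contact_force: [0.4, 0.5, 5.2]
grip_width: 0.0002
```

```bash
python3 - <<'E'
from h import *
im=arm.get_image('wrist');cv2.imwrite('pics/w2.png',im[:,:,::-1])
im=arm.get_image('side');crop(im,225,150,385,270,5,'s2.png');print(arm.sense()['contact_force'],arm.sense()['grip_width'])
E
```

```text
[0.15877428 0.12578342 6.32584751] 5.252673585395828e-06
```

View pics/w2.png

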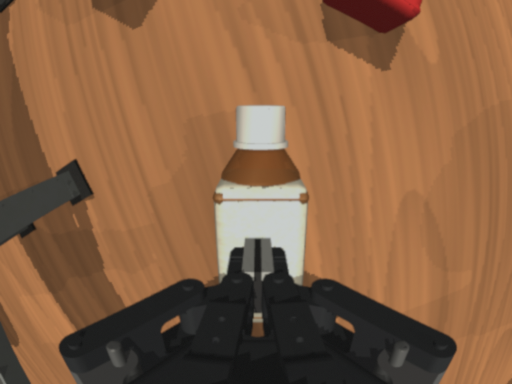

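View pics/s2.png

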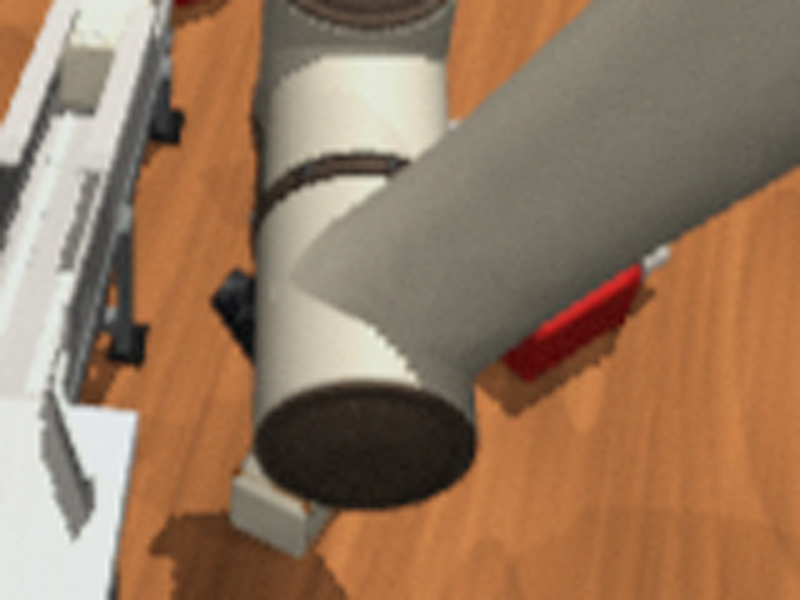

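```bash
python3 - <<'E'
from h import *
s=arm.sense();m=R.from_quat(s['ee_rot']).as_matrix();C=cal('wrist')
print('cam',-C[1].T@C[2],s['ee_pos'])
for z in(-.03,-.008,0,.011): print(z,proj('wrist',s['ee_pos']+m[:,2]*z,C))
# expected bottle corners: front body end
im=cv2.imread('pics/w2.png')
for z in(.03,.04,.05,.06,.07):
    w=cast('wrist',[[215,198],[307,198],[237,106],[285,106]],z,C);print(z,w.round(4)[:2].tolist(),np.linalg.norm(w[0]-w[1]))
E
```

```text
cam [ 0.42349593 -0.13629584  0.19316311] [ 0.44366858 -0.0614493   0.02237333]
-0.03 [[258.31358981 257.55969422]]
-0.008 [[258.22072233 239.9589734 ]]
0 [[258.19146934 234.47619705]]
0.011 [[258.1545504  227.59726364]]
0.03 [[0.4608, -0.0936, 0.03], [0.4094, -0.0794, 0.03]] 0.05333792428452953
0.04 [[0.4585, -0.0962, 0.04], [0.4102, -0.0829, 0.04]] 0.05006893022224758
0.05 [[0.4562, -0.0988, 0.05], [0.4111, -0.0864, 0.05]] 0.04679993615996568
0.06 [[0.4539, -0.1014, 0.06], [0.412, -0.0899, 0.06]] 0.04353094209768373
0.07 [[0.4517, -0.1041, 0.07], [0.4128, -0.0934, 0.07]] 0.04026194803540183
```

```bash
python3 -m handwheel '{"translation":[[0,0,-20],[0,0,-40],[0,0,-60],[0,0,-60],[0,0,-60]],"twist":[0,0,0,0,0],"grip":[1,1,1,1,1]}'
python3 - <<'E'
from h import *
s=arm.sense();im=arm.get_image('wrist');cv2.imwrite('pics/w3.png',im[:,:,::-1])
C=cal('wrist');m=R.from_quat(s['ee_rot']).as_matrix()
print(s['contact_force'],s['grip_width'],s['ee_pos'])
for z in(-.03,-.008,0,.011): print(z,proj('wrist',s['ee_pos']+m[:,2]*z,C))
E
```

```text
t: 3.8
ee_pos: [0.4433, -0.0613, 0.0821]
ee_rot: [-0.606, 0.796, -0.001, -0.001]
contact_force: [-0.1, 0.2, -1.1]
grip_width: -0.0001
[-0.10581361  0.20626524 -1.09629908] -6.589962568112017e-05 [ 0.44328634 -0.06127121  0.08210348]
-0.03 [[257.63715107 258.31604057]]
-0.008 [[257.57358564 240.61792695]]
0 [[257.55373989 235.10601353]]
0.011 [[257.52881111 228.19143439]]
```

View pics/w3.png

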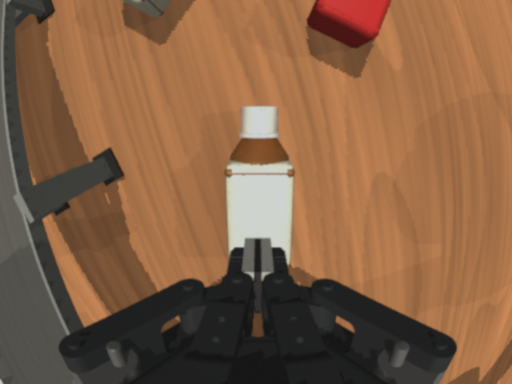

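```bash
python3 - <<'E'
from h import *
s=arm.sense();C=cal('wrist');m=R.from_quat(s['ee_rot']).as_matrix()
for z in(-.04,-.03,-.02,-.01,0,.011):
  print(z,[proj('wrist',s['ee_pos']+m@[x,.011,z],C).round(1).tolist() for x in(-.011,0,.011)])
im=arm.get_image('wrist');crop(im,200,200,320,320,5,'w3c.png')
im=arm.get_image('side');crop(im,225,150,385,270,5,'s3.png')
E
```

```text
-0.04 [[[279.3, 284.7]], [[280.0, 266.9]], [[280.7, 247.8]]]
-0.03 [[[278.1, 274.6]], [[278.8, 257.4]], [[279.4, 239.1]]]
-0.02 [[[277.1, 265.6]], [[277.6, 249.0]], [[278.2, 231.3]]]
-0.01 [[[276.1, 257.3]], [[276.6, 241.3]], [[277.0, 224.4]]]
0 [[[275.2, 249.9]], [[275.7, 234.4]], [[276.0, 218.2]]]
0.011 [[[274.4, 242.4]], [[274.7, 227.5]], [[275.1, 212.0]]]
```

View pics/w3c.png

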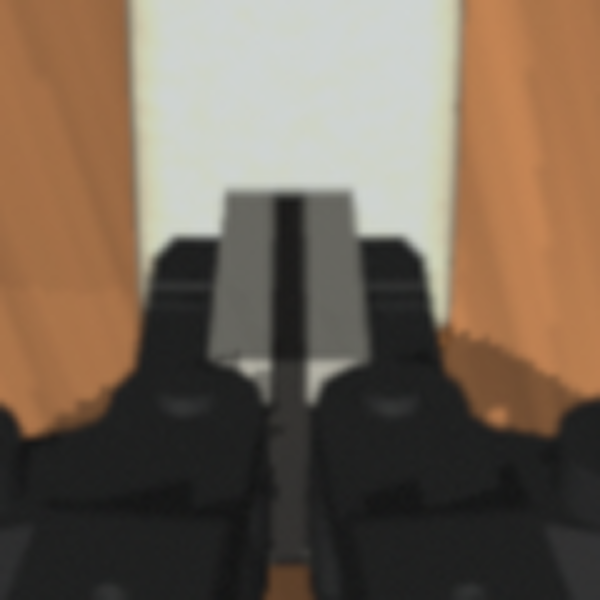

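View pics/s3.png

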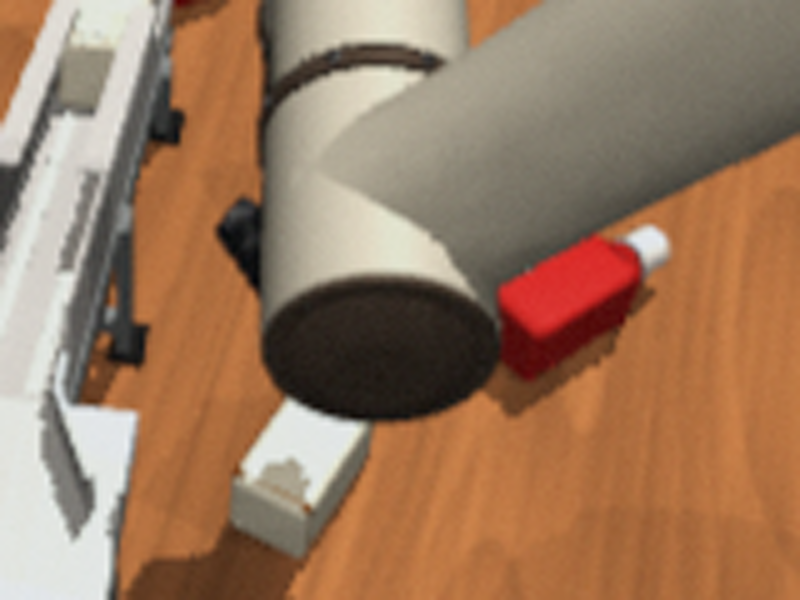

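The fingertips really stand about 39 mm higher than the TCP report and tip_reach imply: contact with the bottle top at TCP z = 0.022 and the wrist view both give tip ≈ tool z −0.028. I'll account for that offset from here on.

```bash
python3 -m handwheel '{"translation":[[0,0,0],[0,0,0],[0,0,0],[0,0,30],[0,0,60]],"twist":[0,0,0,0,0],"grip":[0,0,0,0,0]}'
python3 -c "
from h import *
plan(.4430,-.062,-.017,-105)"
```

```text
t: 4.45
ee_pos: [0.4437, -0.0614, 0.0214]
ee_rot: [-0.606, 0.796, -0.001, -0.0]
contact_force: [-0.3, 0.1, -0.2]
grip_width: 0.072
t 4.45 shift [ 0.7  0.5 38.4] twist -0.007 rows 0.7674887086490118 0.0480223215042312 yaw -105.4
```

```bash
python3 -m handwheel '{"translation":[[0,0,0],[0,0,0],[0,0,20],[0,0,38],[0,0,38]],"twist":[0,0,0,0,0],"grip":[0,0,0,0,0]}'
python3 -m handwheel '{"translation":[[0,0,0],[0,0,0],[0,0,0],[0,0,0],[0,0,0]],"twist":[0,0,0,0,0],"grip":[1,1,1,1,1]}'
```

```text
t: 4.95
ee_pos: [0.4435, -0.0615, -0.0167]
ee_rot: [-0.606, 0.796, -0.001, -0.001]
contact_force: [-0.3, -0.4, -0.5]
grip_width: 0.0853
t: 5.45
ee_pos: [0.4445, -0.0613, -0.0154]
ee_rot: [-0.606, 0.795, -0.001, 0.0]
contact_force: [-0.4, 1.5, 6.7]
grip_width: 0.0494
```

```bash
python3 -m handwheel '{"translation":[[0,0,-40],[0,0,-90],[0,0,-140],[0,0,-190],[0,0,-240]],"twist":[0,0,0,0,0],"grip":[1,1,1,1,1]}'
python3 - <<'E'
from h import *
pts=np.array([[40,503],[98,297],[252,310],[218,520]])/2.9+[164.67,124.67]
W=cast('side',pts,0.171);print('shelf',W.round(4))
print([np.linalg.norm(W[i]-W[(i+1)%4]).round(4) for i in range(4)])
E=(W[1]+W[2])/2;B=(W[0]+W[3])/2;d=(E-B)/np.linalg.norm(E-B);print('edge',E,np.degrees(np.arctan2(d[1],d[0])))
plan(.5624,.162,.27,-81.5)
im=arm.get_image('top');crop(im,100,130,340,260,3.3,'t4.png')
E
```

```text
t: 5.95
ee_pos: [0.4429, -0.0609, 0.227]
ee_rot: [-0.606, 0.795, -0.001, 0.0]
contact_force: [3.6, 0.8, -2.3]
grip_width: 0.0492
shelf [[0.6179 0.2467 0.171 ]
 [0.648  0.0597 0.171 ]
 [0.5176 0.0352 0.171 ]
 [0.4874 0.2222 0.171 ]]
[np.float64(0.1895), np.float64(0.1327), np.float64(0.1895), np.float64(0.1328)]
edge [0.5827579  0.04744826 0.171     ] -80.84543230222411
t 5.95 shift [-246.5  -56.1  -43.1] twist -0.417 rows 5.129824587929577 2.7823111844017063 yaw -105.4
```

View pics/t4.png

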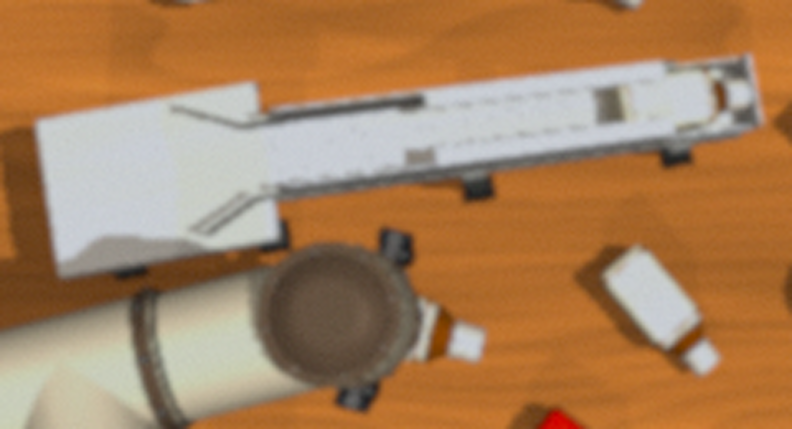

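```bash
python3 -m handwheel '{"translation":[[-20,-5,-43],[-70,-16,-43],[-120,-27,-43],[-170,-38,-43],[-220,-50,-43]],"twist":[-0.1,-0.2,-0.3,-0.4,-0.42],"grip":[1,1,1,1,1]}'
python3 -c "
from h import *
plan(.564,.160,.27,-81.2)"
```

```text
t: 6.5
ee_pos: [0.5494, 0.1316, 0.2808]
ee_rot: [0.76, -0.65, 0.008, -0.006]
contact_force: [0.6, -1.1, -1.4]
grip_width: 0.049
t 6.5 shift [-25.8 -18.6  11. ] twist 0.002 rows 0.6736801568360263 0.011440590290963963 yaw -81.1
```

```bash
python3 -m handwheel '{"translation":[[-15,-10,11],[-26,-18,11],[-26,-18,40],[-26,-18,80],[-26,-18,80]],"twist":[0,0,0,0,0],"grip":[1,1,1,1,1]}'
python3 - <<'E'
from h import *
plan(.564,.160,.158,-81.2)
print(arm.sense()['ee_rot'])
im=arm.get_image('top');crop(im,100,130,340,260,3.3,'t5.png')
C=cal('wrist');im=arm.get_image('wrist');cv2.imwrite('pics/w5.png',im[:,:,::-1])
np.savez('w5.npz',K=C[0],R=C[1],t=C[2])
E
```

```text
t: 7.0
ee_pos: [0.5602, 0.1575, 0.1951]
ee_rot: [0.759, -0.651, 0.005, 0.0]
contact_force: [-2.1, -0.3, -3.7]
grip_width: 0.0493
t 7.0 shift [-2.2 -4.  37.1] twist -0.0 rows 0.7470419947437155 0.0024630998413899935 yaw -81.2
[ 7.59149463e-01 -6.50899122e-01  4.71117062e-03  4.81537281e-04]
```

View pics/t5.png

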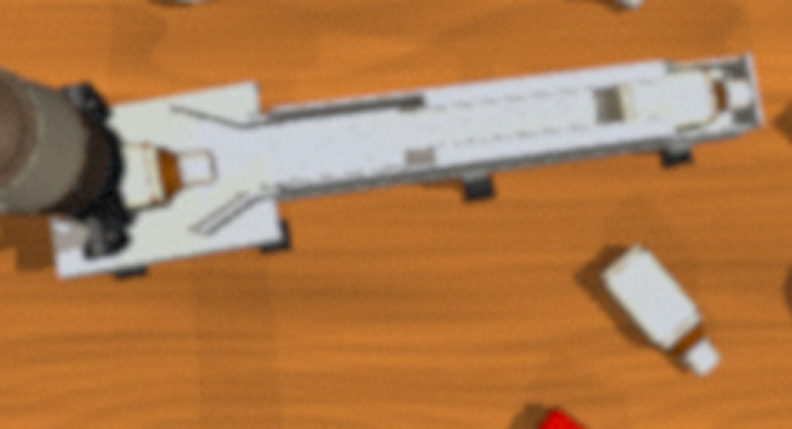

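View pics/w5.png

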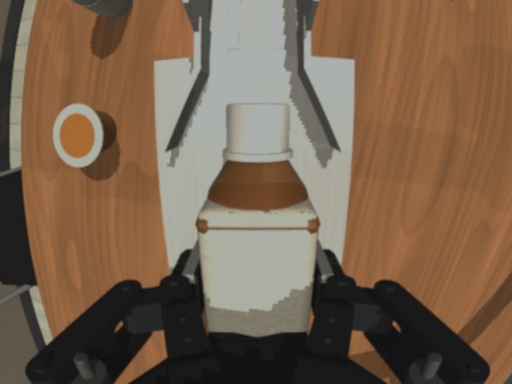

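```bash
python3 - <<'E'
from h import *
d=np.load('w5.npz');C=(d['K'],d['R'],d['t'])
w=cast('wrist',[[155,61],[354,59],[167,152],[340,150]],.171,C);print(w.round(4))
e=w[1]-w[0];print(np.linalg.norm(e),'edge',w[:2].mean(0),'across ang',np.degrees(np.arctan2(e[1],e[0])), 'guides start(z.171)',w[2:].mean(0),np.linalg.norm(w[2]-w[3]))
print('cap',cast('wrist',[[258,104]],.195+.0154+.025+.014,C))
E
```

```text
[[0.6495 0.057  0.171 ]
 [0.5159 0.0356 0.171 ]
 [0.6326 0.1196 0.171 ]
 [0.5145 0.0997 0.171 ]]
0.1352737624998176 edge [0.58268913 0.04629074 0.171     ] across ang -170.86709395002978 guides start(z.171) [0.57354266 0.10966206 0.171     ] 0.11983457609829384
cap [[0.57369184 0.08000995 0.2494    ]]
```

```bash
python3 -m handwheel '{"translation":[[-2,-4,10],[-2,-4,25],[-2,-4,33],[-2,-4,37],[-2,-4,38]],"twist":[0,0,0,0,0],"grip":[1,1,1,1,1]}'
python3 -c "
from h import *
plan(.5643,.1601,.156,-81)
print(arm.sense()['ee_rot'],arm.sense()['contact_force'])"
```

```text
t: 7.6
ee_pos: [0.5694, 0.1614, 0.164]
ee_rot: [0.76, -0.65, 0.009, -0.005]
contact_force: [-0.3, -0.2, -2.7]
grip_width: 0.0495
t 7.6 shift [0.4 5.4 7.9] twist -0.002 rows 0.19135068954533868 0.014655006645362451 yaw -81.1
[ 0.75967287 -0.65022719  0.00860833 -0.00525601] [-0.26865879 -0.24576823 -2.72041025]
```

```bash
python3 -m handwheel '{"translation":[[0,4,2],[0,4,4],[0,4,4],[0,4,4],[0,4,4]],"twist":[0,0,0,0,0],"grip":[1,1,1,1,1]}'
python3 -c "
from h import *
plan(.5643,.1601,.156,-81)
print(arm.sense()['ee_rot'],arm.sense()['contact_force'])"
```

```text
t: 8.1
ee_pos: [0.5657, 0.1608, 0.1601]
ee_rot: [0.76, -0.65, 0.009, -0.005]
contact_force: [-0.4, 0.5, -2.1]
grip_width: 0.0491
t 8.1 shift [0.5 1.6 4.1] twist -0.002 rows 0.08858550725664426 0.014398445101910505 yaw -81.1
[ 0.75968393 -0.65021072  0.00874563 -0.00546434] [-0.43172268  0.46774837 -2.13077589]
```

```bash
python3 -m handwheel '{"translation":[[0,1,2],[0,1,4],[0,1,5],[0,1,5],[0,1,5]],"twist":[0,0,0,0,0],"grip":[1,1,1,1,1]}'
python3 -c "
from h import *
plan(.5643,.1601,.156,-81)
print(arm.sense()['ee_rot'],arm.sense()['contact_force'])"
```

```text
t: 8.6
ee_pos: [0.5655, 0.1608, 0.1562]
ee_rot: [0.76, -0.65, 0.009, -0.006]
contact_force: [-0.7, 0.3, 5.1]
grip_width: 0.0492
t 8.6 shift [0.5 1.3 0.1] twist -0.002 rows 0.027593874769690184 0.011777016742674493 yaw -81.1
[ 0.75980564 -0.65005375  0.00929274 -0.00625766] [-0.69583782  0.25696696  5.08109374]
```

```bash
python3 -m handwheel '{"translation":[[0,0,0],[0,0,0],[0,0,0],[0,0,0],[0,0,0]],"twist":[0,0,0,0,0],"grip":[0.3,0.6,0.4,0.2,0]}'
python3 -m handwheel '{"translation":[[0,0,0],[0,0,-20],[0,0,-60],[0,0,-100],[0,0,-100]],"twist":[0,0,0,0,0],"grip":[0,0,0,0,0]}'
python3 - <<'E'
from h import *
C=cal('wrist');im=arm.get_image('wrist');cv2.imwrite('pics/w6.png',im[:,:,::-1])
np.savez('w6.npz',K=C[0],R=C[1],t=C[2]);plan(.5643,.1601,.156,-81)
E
```

```text
t: 9.1
ee_pos: [0.5653, 0.1607, 0.1557]
ee_rot: [0.76, -0.65, 0.009, -0.006]
contact_force: [0.1, -0.6, 1.0]
grip_width: 0.0778
t: 9.6
ee_pos: [0.5663, 0.1621, 0.2626]
ee_rot: [0.76, -0.65, 0.012, -0.012]
contact_force: [0.6, -0.0, 0.8]
grip_width: 0.0853
t 9.65 shift [  1.2   3.4 103.1] twist -0.002 rows 2.0625868230249633 0.011396898132145741 yaw -81.1
```

View pics/w6.png

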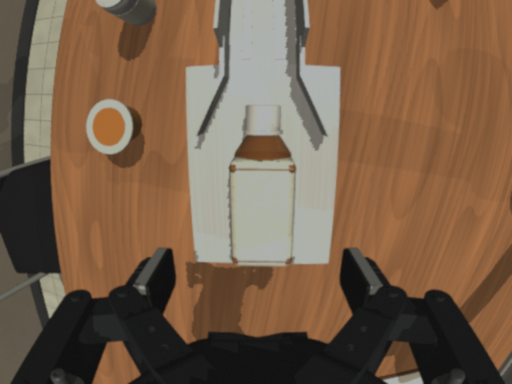

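```bash
cat >> h.py <<'E'
def lane(x,y,z,yw=-81):
    d=np.array([.158,-.9874]);n=np.array([.9874,.158]);p=np.array([.5824,.0465])+x*d+y*n
    plan(p[0],p[1],z,yw)
def tolane(P):
    d=np.array([.158,-.9874]);n=np.array([.9874,.158]);r=np.atleast_2d(P)[:,:2]-[.5824,.0465];return np.c_[r@d,r@n].round(4)
E
python3 - <<'E'
from h import *
d=np.load('w6.npz');C=(d['K'],d['R'],d['t'])
print(tolane(cast('wrist',[[230,262],[293,262],[230,160],[294,160]],.221,C)),tolane(cast('wrist',[[187,67],[339,67],[195,262],[329,263]],.171,C)))
lane(-.21,0,.26);print(R.from_quat(arm.sense()['ee_rot']).as_matrix().round(3))
E
```

```text
[[-0.1607  0.0261]
 [-0.16   -0.0255]
 [-0.0767  0.0234]
 [-0.0765 -0.0231]] [[-1.000e-04  6.730e-02]
 [-3.000e-04 -6.660e-02]
 [-1.909e-01  6.990e-02]
 [-1.901e-01 -6.780e-02]]
t 9.65 shift [-93.4   0.9  -1.3] twist -0.002 rows 1.8672695290408392 0.011396898132145741 yaw -81.1
[[ 0.155 -0.988  0.028]
 [-0.988 -0.155  0.001]
 [ 0.004 -0.028 -1.   ]]
```

```bash
python3 -m handwheel '{"translation":[[-50,1,0],[-97,1,0],[-97,1,0],[-97,1,0],[-97,1,0]],"twist":[0,0,0,0,0],"grip":[1,1,1,1,1]}'
python3 - <<'E'
from h import *
lane(-.21,0,.156);print(R.from_quat(arm.sense()['ee_rot']).as_matrix().round(3)[:,2],tolane(arm.sense()['ee_pos']))
E
```

```text
t: 10.15
ee_pos: [0.5482, 0.2568, 0.2578]
ee_rot: [0.76, -0.65, 0.01, -0.008]
contact_force: [-0.9, 0.6, 0.3]
grip_width: 0.0123
t 10.15 shift [  2.5   2.1 101.7] twist -0.002 rows 2.036064349637736 0.014417595889592029 yaw -81.1
[ 0.026 -0.001 -1.   ] [[-0.213  -0.0005]]
```

```bash
python3 -m handwheel '{"translation":[[0,2,30],[0,2,70],[0,2,100],[0,2,102],[0,2,102]],"twist":[0,0,0,0,0],"grip":[1,1,1,1,1]}'
python3 - <<'E'
from h import *
lane(-.075,0,.156);print(R.from_quat(arm.sense()['ee_rot']).as_matrix().round(3)[:,2],tolane(arm.sense()['ee_pos']))
im=arm.get_image('side');crop(im,165,125,345,330,2.9,'s7.png')
E
```

```text
t: 10.65
ee_pos: [0.5495, 0.2554, 0.156]
ee_rot: [0.759, -0.65, 0.011, -0.008]
contact_force: [0.5, -0.5, 1.1]
grip_width: 0.0002
t 10.65 shift [ 1.365e+02 -1.000e-01  7.000e-01] twist -0.003 rows 2.7302557319970764 0.01995077419482762 yaw -81.2
[ 0.026 -0.002 -1.   ] [[-0.2115  0.0005]]
```

View pics/s7.png

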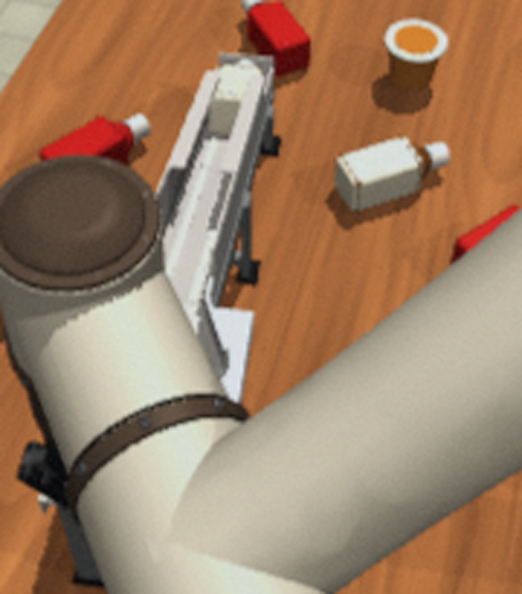

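```bash
python3 -m handwheel '{"translation":[[25,0,0],[45,0,0],[65,0,0],[85,0,0],[105,0,0]],"twist":[0,0,0,0,0],"grip":[1,1,1,1,1]}'
python3 - <<'E'
from h import *
lane(-.065,0,.156);print(R.from_quat(arm.sense()['ee_rot']).as_matrix().round(3)[:,2],tolane(arm.sense()['ee_pos']))
im=arm.get_image('wrist');cv2.imwrite('pics/w8.png',im[:,:,::-1])
E
```

```text
t: 11.2
ee_pos: [0.5679, 0.1522, 0.1608]
ee_rot: [0.759, -0.65, 0.012, -0.012]
contact_force: [0.5, 0.8, -0.4]
grip_width: -0.0003
t 11.2 shift [41.7  2.4  4.8] twist -0.003 rows 0.8406274139945451 0.016992345506759755 yaw -81.1
[ 0.034  0.003 -0.999] [[-0.1067  0.0024]]
```

View pics/w8.png

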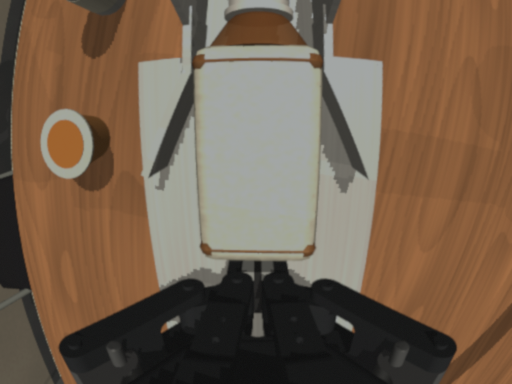

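```bash
python3 -m handwheel '{"translation":[[8,1,2],[16,1,3],[24,2,4],[32,2,4],[40,2,4]],"twist":[0,0,0,0,0],"grip":[1,1,1,1,1]}'
python3 - <<'E'
from h import *
lane(-.065,0,.156);print(R.from_quat(arm.sense()['ee_rot']).as_matrix().round(3)[:,2],tolane(arm.sense()['ee_pos']))
im=arm.get_image('wrist');cv2.imwrite('pics/w9.png',im[:,:,::-1])
E
```

```text
t: 11.75
ee_pos: [0.5721, 0.1096, 0.1568]
ee_rot: [0.759, -0.651, 0.012, -0.011]
contact_force: [-0.5, 0.2, -0.1]
grip_width: 0.0005
t 11.75 shift [-1.1 -0.2  0.8] twist -0.004 rows 0.026863022749114736 0.028878918995184945 yaw -81.2
[ 0.033  0.002 -0.999] [[-0.0639 -0.0002]]
```

View pics/w9.png

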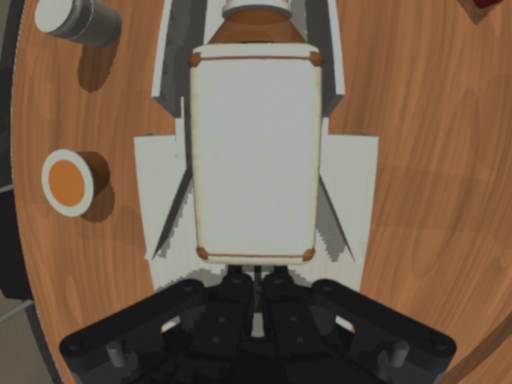

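```bash
python3 -m handwheel '{"translation":[[6,0,0],[12,0,0],[18,0,0],[18,0,0],[18,0,0]],"twist":[0,0,0,0,0],"grip":[1,1,1,1,1]}'
python3 - <<'E'
from h import *
print(tolane(arm.sense()['ee_pos']))
im=arm.get_image('wrist');cv2.imwrite('pics/w10.png',im[:,:,::-1])
E
```

```text
t: 12.3
ee_pos: [0.5748, 0.0906, 0.1568]
ee_rot: [0.758, -0.651, 0.012, -0.011]
contact_force: [-0.5, -0.5, 0.4]
grip_width: 0.0001
[[-0.0448 -0.0005]]
```

View pics/w10.png

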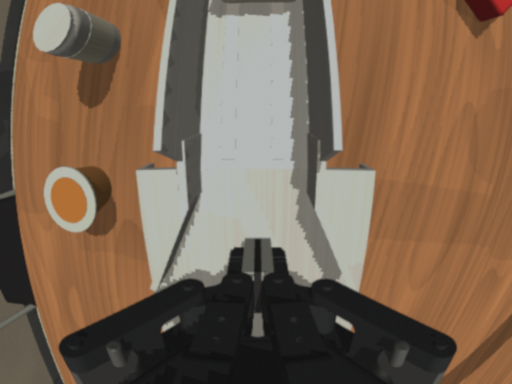

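The bottle went over the edge. I'll back up, rise and check the channel on my way to bottle B.

```bash
python3 -m handwheel '{"translation":[[-10,0,-30],[-15,0,-70],[-15,0,-110],[-15,0,-110],[-15,0,-110]],"twist":[0,0,0,0,0],"grip":[1,1,1,0,0]}'
python3 - <<'E'
from h import *
im=arm.get_image('top');crop(im,100,130,340,260,3.3,'t11.png')
im=arm.get_image('side');crop(im,165,125,345,330,2.9,'s11.png')
plan(.46,-.27,.26,-141)
print(R.from_quat(arm.sense()['ee_rot']).as_matrix().round(3)[:,2])
E
```

```text
t: 12.85
ee_pos: [0.5691, 0.1061, 0.2677]
ee_rot: [0.759, -0.651, 0.012, -0.012]
contact_force: [0.6, -0.7, -0.4]
grip_width: 0.0278
t 12.95 shift [354.8 163.8   1.9] twist 1.042 rows 7.816383885282797 6.949622468042253 yaw -81.3
[ 0.03   0.001 -1.   ]
```

View pics/t11.png

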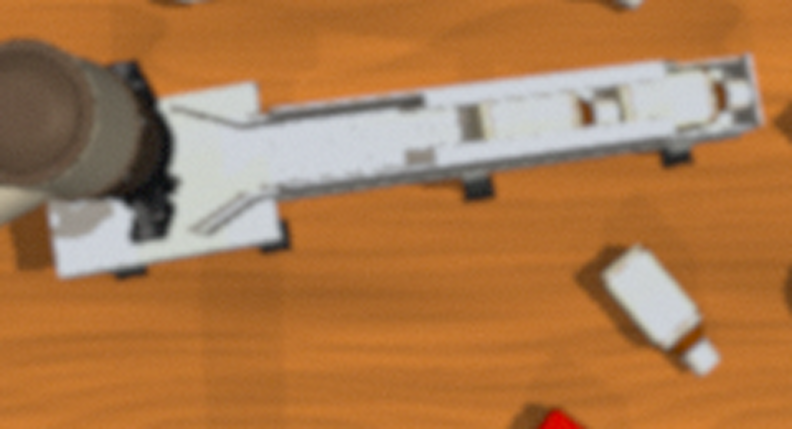

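View pics/s11.png

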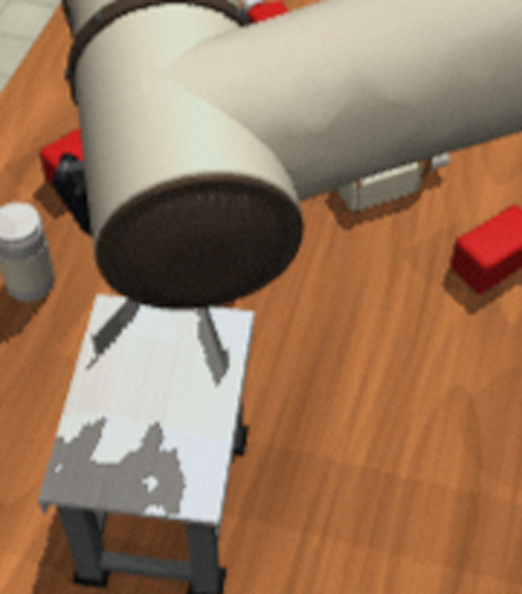

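Bottle A now lies behind bottle_in: its cap is at crop (605,107), touching, with caps downhill. Next is bottle B.

```bash
python3 -m handwheel '{"translation":[[345,165,2],[345,165,2],[345,165,2],[345,165,2],[345,165,2]],"twist":[1.042,1.042,1.042,1.042,1.042],"grip":[0,0,0,0,0]}'
python3 - <<'E'
from h import *
plan(.47,-.272,.25,-141)
E
```

```text
t: 13.45
ee_pos: [0.4945, -0.1352, 0.2607]
ee_rot: [-0.465, 0.885, -0.006, 0.012]
contact_force: [1.2, -0.6, 0.2]
grip_width: 0.0857
t 13.45 shift [126.7 -57.3  10. ] twist 0.286 rows 2.7883964900440783 1.9108484461189936 yaw -124.6
```

```bash
python3 -m handwheel '{"translation":[[127,-57,10],[127,-57,10],[127,-57,10],[127,-57,10],[127,-57,10]],"twist":[0.286,0.286,0.286,0.286,0.286],"grip":[0,0,0,0,0]}'
python3 - <<'E'
from h import *
C=cal('wrist');im0=arm.get_image('wrist');cv2.imwrite('pics/w12.png',im0[:,:,::-1])
im=cv2.imread('pics/w12.png')
m=(im.min(2)>140).astype(np.uint8)
n,l,st,ce=cv2.connectedComponentsWithStats(m)
for i in range(1,n):
    if st[i,4]<200 or not(180<ce[i,0]<340 and ce[i,1]<260): continue
    r=cv2.minAreaRect(cv2.findContours((l==i).astype(np.uint8),0,2)[0][0]);b=cv2.boxPoints(r)
    print(st[i],b.round(1).tolist());w=cast('wrist',b,.05,C);print(w.round(4), cast('wrist',[r[0]],.05,C).round(4),[np.linalg.norm(w[k]-w[(k+1)%4]).round(4) for k in range(4)],[np.degrees(np.arctan2(*(w[(k+1)%4]-w[k])[1::-1])).round(1) for k in range(4)])
plan(.4606,-.2900,.03,-141)
print(R.from_quat(arm.sense()['ee_rot']).as_matrix().round(3)[:,2])
E
```

```text
t: 13.95
ee_pos: [0.4685, -0.2727, 0.2481]
ee_rot: [-0.333, 0.943, -0.003, 0.012]
contact_force: [0.5, -0.8, 0.3]
grip_width: 0.0855
[244  90  21  18 341] [[244.0, 90.0], [264.0, 90.0], [264.0, 107.0], [244.0, 107.0]]
[[ 0.4077 -0.3479  0.05  ]
 [ 0.3926 -0.329   0.05  ]
 [ 0.4089 -0.3158  0.05  ]
 [ 0.4241 -0.3348  0.05  ]] [[ 0.4083 -0.3318  0.05  ]] [np.float64(0.0242), np.float64(0.021), np.float64(0.0243), np.float64(0.021)] [np.float64(128.7), np.float64(39.0), np.float64(-51.2), np.float64(-141.4)]
[ 235  122   39   68 2481] [[235.0, 122.0], [273.0, 122.0], [273.0, 189.0], [235.0, 189.0]]
[[ 0.4455 -0.3319  0.05  ]
 [ 0.4163 -0.2955  0.05  ]
 [ 0.4826 -0.2408  0.05  ]
 [ 0.5136 -0.2789  0.05  ]] [[ 0.4638 -0.2873  0.05  ]] [np.float64(0.0466), np.float64(0.086), np.float64(0.0491), np.float64(0.0862)] [np.float64(128.8), np.float64(39.6), np.float64(-50.9), np.float64(-142.1)]
t 14.0 shift [ 22.3  -5.5 218.4] twist -0.0 rows 4.391489615378223 0.0014511112757281913 yaw -141.0
[ 0.025  0.001 -1.   ]
```

View pics/w12.png

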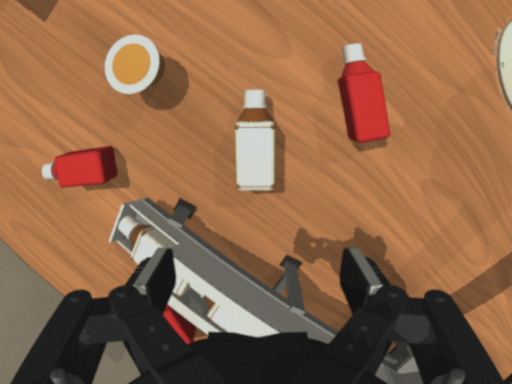

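```bash
python3 -m handwheel '{"translation":[[22,-6,30],[22,-6,80],[22,-6,130],[22,-6,180],[22,-6,190]],"twist":[0,0,0,0,0],"grip":[0,0,0,0,0]}'
python3 - <<'E'
from h import *
plan(.4615,-.2900,-.016,-141)
E
```

```text
t: 14.5
ee_pos: [0.4565, -0.2873, 0.0529]
ee_rot: [-0.334, 0.942, 0.0, 0.008]
contact_force: [-1.0, -0.6, 0.4]
grip_width: 0.0854
t 14.5 shift [-1.1 -4.9 69. ] twist 0.001 rows 1.3834055655773865 0.004956138831234082 yaw -141.0
```

```bash
python3 -m handwheel '{"translation":[[-1,-4,5],[-1,-4,30],[-1,-4,60],[-1,-4,69],[-1,-4,69]],"twist":[0,0,0,0,0],"grip":[0,0,0,0,0]}'
python3 -m handwheel '{"translation":[[0,0,0],[0,0,0],[0,0,0],[0,0,0],[0,0,0]],"twist":[0,0,0,0,0],"grip":[1,1,1,1,1]}'
python3 - <<'E'
from h import *
lane(-.115,0,.27)
E
```

```text
t: 15.0
ee_pos: [0.4616, -0.2893, -0.0155]
ee_rot: [-0.335, 0.942, 0.0, 0.008]
contact_force: [0.1, -0.6, 0.3]
grip_width: 0.0854
t: 15.5
ee_pos: [0.4628, -0.2897, -0.0138]
ee_rot: [-0.335, 0.942, -0.001, 0.009]
contact_force: [-0.6, 0.9, 6.6]
grip_width: 0.049
t 15.5 shift [-366.9  282.8 -280. ] twist -1.045 rows 10.826620051042351 6.968851812384081 yaw -140.9
```

```bash
python3 -m handwheel '{"translation":[[0,0,-45],[0,0,-95],[0,0,-145],[0,0,-195],[0,0,-245]],"twist":[0,0,0,0,0],"grip":[1,1,1,1,1]}'
python3 -m handwheel '{"translation":[[0,0,-30],[0,0,-30],[0,0,-30],[0,0,-30],[0,0,-30]],"twist":[-0.1,-0.2,-0.3,-0.4,-0.4],"grip":[1,1,1,1,1]}'
python3 - <<'E'
from h import *
lane(-.115,0,.275)
E
```

```text
t: 16.0
ee_pos: [0.4576, -0.2902, 0.2332]
ee_rot: [-0.335, 0.942, -0.0, 0.009]
contact_force: [1.0, 0.0, -2.3]
grip_width: 0.0489
t: 16.5
ee_pos: [0.4564, -0.2901, 0.2628]
ee_rot: [-0.515, 0.857, -0.001, 0.008]
contact_force: [-0.1, 0.1, -3.2]
grip_width: 0.0493
t 16.5 shift [-448.2  116.    -7.7] twist -0.646 rows 9.259938281959046 4.306820833215779 yaw -118.0
```

```bash
python3 -m handwheel '{"translation":[[-40,10,-8],[-90,22,-8],[-140,35,-8],[-190,48,-8],[-240,60,-8]],"twist":[-0.1,-0.2,-0.35,-0.5,-0.646],"grip":[1,1,1,1,1]}'
python3 - <<'E'
from h import *
lane(-.115,0,.275)
E
```

```text
t: 17.0
ee_pos: [0.514, -0.0541, 0.2731]
ee_rot: [0.761, -0.648, 0.004, -0.008]
contact_force: [0.3, -1.3, -2.3]
grip_width: 0.0493
t 17.0 shift [-203.4  -83.8    0.3] twist 0.003 rows 4.399379274970304 0.023181324683287156 yaw -80.8
```

```bash
python3 -m handwheel '{"translation":[[-50,-21,0],[-95,-40,0],[-140,-60,0],[-185,-76,0],[-203,-84,0]],"twist":[0,0,0,0,0],"grip":[1,1,1,1,1]}'
python3 -m handwheel '{"translation":[[0,0,0],[0,0,0],[0,0,0],[0,0,0],[0,0,0]],"twist":[0,0,0,0,0],"grip":[1,1,1,1,1]}'
python3 - <<'E'
from h import *
lane(-.115,0,.160);m=R.from_quat(arm.sense()['ee_rot']).as_matrix();print(m.round(3)[:,2])
C=cal('wrist');im0=arm.get_image('wrist');cv2.imwrite('pics/w13.png',im0[:,:,::-1])
E
```

```text
t: 17.5
ee_pos: [0.5644, 0.1635, 0.2743]
ee_rot: [0.762, -0.648, 0.003, -0.007]
contact_force: [-0.6, -0.7, -3.1]
grip_width: 0.049
t: 18.0
ee_pos: [0.5643, 0.1623, 0.2747]
ee_rot: [0.761, -0.648, 0.003, -0.008]
contact_force: [0.4, 0.2, -2.2]
grip_width: 0.0495
t 18.0 shift [  2.7   2.3 114.7] twist 0.003 rows 2.294837451989906 0.017334568826423678 yaw -80.9
[ 0.015  0.007 -1.   ]
```

View pics/w13.png

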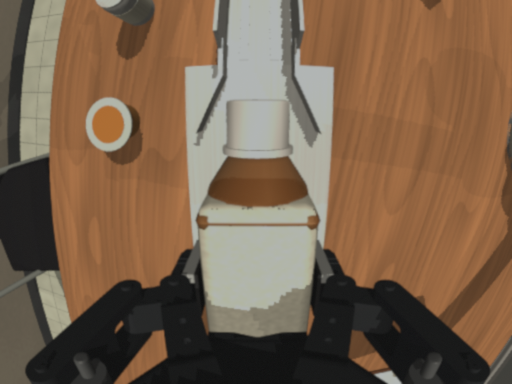

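```bash
python3 -m handwheel '{"translation":[[2,2,30],[2,2,70],[2,2,100],[2,2,105],[2,2,105]],"twist":[0,0,0,0,0],"grip":[1,1,1,1,1]}'
python3 - <<'E'
from h import *
lane(-.115,0,.157)
E
```

```text
t: 18.55
ee_pos: [0.5644, 0.1605, 0.1696]
ee_rot: [0.761, -0.648, 0.004, -0.007]
contact_force: [-0.3, 0.2, -1.9]
grip_width: 0.0493
t 18.55 shift [ 0.4  0.5 12.6] twist 0.003 rows 0.25175311087797136 0.01809043927312611 yaw -80.8
```

```bash
python3 -m handwheel '{"translation":[[0,0,4],[0,0,8],[0,0,11],[0,0,12],[0,0,12]],"twist":[0,0,0,0,0],"grip":[1,1,1,1,1]}'
```

```text
t: 19.05
ee_pos: [0.5649, 0.1606, 0.1581]
ee_rot: [0.761, -0.648, 0.004, -0.007]
contact_force: [0.0, -0.2, -2.4]
grip_width: 0.0495
```

```bash
python3 -m handwheel '{"translation":[[0,0,1],[0,0,2],[0,0,2.5],[0,0,2.5],[0,0,2.5]],"twist":[0,0,0,0,0],"grip":[1,1,1,1,1]}'
```

```text
t: 19.55
ee_pos: [0.566, 0.161, 0.1578]
ee_rot: [0.762, -0.648, 0.005, -0.009]
contact_force: [-1.3, -1.1, 5.8]
grip_width: 0.0491
```

Contact with the shelf. Releasing.

```bash
python3 -m handwheel '{"translation":[[0,0,0],[0,0,0],[0,0,0],[0,0,0],[0,0,0]],"twist":[0,0,0,0,0],"grip":[0.6,0.5,0.4,0.2,0]}'
python3 -m handwheel '{"translation":[[0,0,0],[0,0,-20],[0,0,-60],[0,0,-100],[0,0,-100]],"twist":[0,0,0,0,0],"grip":[0,0,0,0,0]}'
python3 - <<'E'
from h import *
C=cal('wrist');im=arm.get_image('wrist');cv2.imwrite('pics/w14.png',im[:,:,::-1])
print(tolane(cast('wrist',[[187,67],[339,67]],.171,C)));lane(-.212,0,.26)
im=arm.get_image('top');crop(im,100,130,340,260,3.3,'t14.png')
E
```

```text
t: 20.05
ee_pos: [0.5661, 0.161, 0.1578]
ee_rot: [0.762, -0.648, 0.005, -0.009]
contact_force: [-0.6, -0.0, -0.7]
grip_width: 0.078
t: 20.55
ee_pos: [0.5675, 0.1612, 0.2648]
ee_rot: [0.762, -0.648, 0.008, -0.015]
contact_force: [-0.1, 0.4, 0.7]
grip_width: 0.0852
[[-0.0002  0.0692]
 [ 0.0003 -0.0653]]
t 20.6 shift [-96.4   1.4   1.9] twist 0.004 rows 1.9276510653461232 0.025840810027593194 yaw -80.8
```

View pics/w14.png

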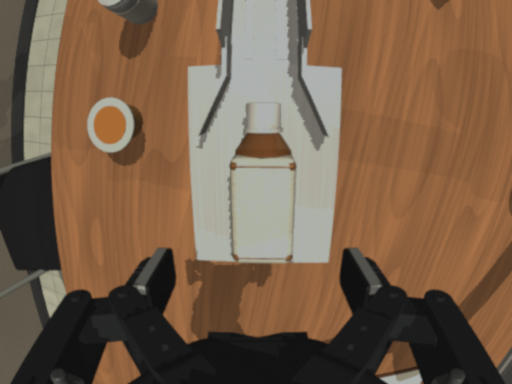

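View pics/t14.png

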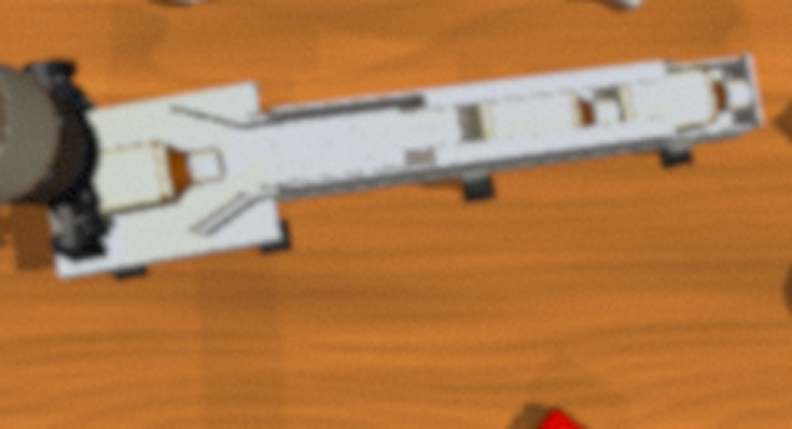

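Bottle B sits centred on the shelf (cols 231–295, shelf 188–341), cap towards the guides. Next I move behind it.

```bash
python3 -m handwheel '{"translation":[[-50,1,0],[-97,1,0],[-97,1,0],[-97,1,0],[-97,1,0]],"twist":[0,0,0,0,0],"grip":[1,1,1,1,1]}'
python3 - <<'E'
from h import *
lane(-.212,0,.158);print(tolane(arm.sense()['ee_pos']),R.from_quat(arm.sense()['ee_rot']).as_matrix().round(3)[:,2])
E
```

```text
t: 21.15
ee_pos: [0.5475, 0.2555, 0.2581]
ee_rot: [0.761, -0.648, 0.005, -0.009]
contact_force: [-0.1, -0.7, 0.5]
grip_width: 0.0122
t 21.15 shift [  0.3   0.6 100.1] twist 0.003 rows 2.003038082166142 0.021758874078457134 yaw -80.8
[[-0.2119 -0.0014]] [ 0.019  0.007 -1.   ]
```

```bash
python3 -m handwheel '{"translation":[[0,0,30],[0,0,70],[0,0,100],[0,0,100],[0,0,100]],"twist":[0,0,0,0,0],"grip":[1,1,1,1,1]}'
python3 -m handwheel '{"translation":[[25,0,0],[45,0,0],[65,0,0],[85,0,0],[105,0,0]],"twist":[0,0,0,0,0],"grip":[1,1,1,1,1]}'
python3 - <<'E'
from h import *
lane(-.065,0,.158);print(tolane(arm.sense()['ee_pos']))
im=arm.get_image('wrist');cv2.imwrite('pics/w15.png',im[:,:,::-1])
E
```

```text
t: 21.65
ee_pos: [0.5501, 0.2553, 0.1587]
ee_rot: [0.761, -0.649, 0.005, -0.009]
contact_force: [0.5, 0.4, 0.1]
grip_width: -0.0003
t: 22.15
ee_pos: [0.5686, 0.1513, 0.1616]
ee_rot: [0.761, -0.648, 0.007, -0.011]
contact_force: [1.1, 0.8, -0.9]
grip_width: 0.0001
t 22.15 shift [40.7  3.1  3.3] twist 0.002 rows 0.818500402392281 0.01620508983219293 yaw -80.9
[[-0.1057  0.0029]]
```

View pics/w15.png

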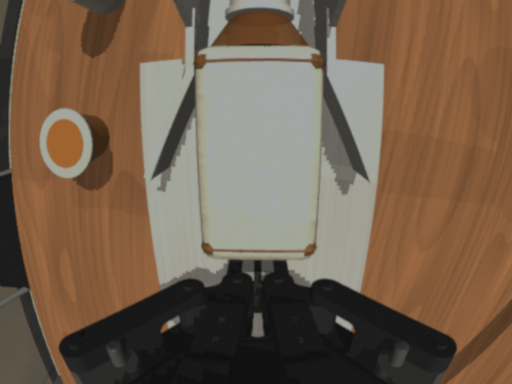

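```bash
python3 -m handwheel '{"translation":[[8,1,1],[16,2,2],[24,3,3],[32,3,3],[40,3,3]],"twist":[0,0,0,0,0],"grip":[1,1,1,1,1]}'
python3 -m handwheel '{"translation":[[6,0,0],[12,0,0],[18,0,0],[18,0,0],[18,0,0]],"twist":[0,0,0,0,0],"grip":[1,1,1,1,1]}'
python3 - <<'E'
from h import *
print(tolane(arm.sense()['ee_pos']))
im=arm.get_image('wrist');cv2.imwrite('pics/w16.png',im[:,:,::-1])
E
```

```text
t: 22.7
ee_pos: [0.572, 0.1086, 0.1583]
ee_rot: [0.761, -0.649, 0.007, -0.011]
contact_force: [-1.1, 0.9, -0.4]
grip_width: 0.0001
t: 23.2
ee_pos: [0.5748, 0.0906, 0.1581]
ee_rot: [0.76, -0.649, 0.007, -0.011]
contact_force: [0.2, 1.4, 0.1]
grip_width: 0.0002
[[-0.0448 -0.0005]]
```

View pics/w16.png

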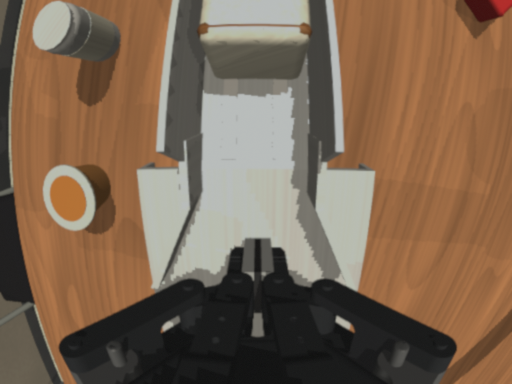

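```bash
python3 -m handwheel '{"translation":[[-10,0,-30],[-20,0,-70],[-50,0,-110],[-90,0,-110],[-90,0,-110]],"twist":[0,0,0,0,0],"grip":[1,1,1,1,1]}'
python3 - <<'E'
from h import *
im=arm.get_image('top');crop(im,100,90,340,260,3.3,'t17.png')
C=cal('wrist');im=arm.get_image('wrist');cv2.imwrite('pics/w17.png',im[:,:,::-1])
# expected top-face points of bodies & caps
d=np.array([.158,-.9874,0]);c,s=np.cos(np.radians(18)),np.sin(np.radians(18))
ax=np.array([d[0]*c,d[1]*c,-s]);nz=np.array([d[0]*s,d[1]*s,c]);E=np.array([.5824,.0465,.171])
f=lambda x,z:E+ax*(.44+x)+nz*z
for x0 in(0,-.13,-.26):
    print(x0,'cap end',((proj('top',f(x0,.039))-[100,90])*3.3).round(0),'body front',((proj('top',f(x0-.04,.05))-[100,90])*3.3).round(0),'body rear',((proj('top',f(x0-.13,.05))-[100,90])*3.3).round(0))
E
```

```text
t: 23.75
ee_pos: [0.5579, 0.1828, 0.27]
ee_rot: [0.762, -0.648, 0.007, -0.013]
contact_force: [0.0, -1.0, -2.0]
grip_width: 0.0001
0 cap end [[749. 221.]] body front [[714. 223.]] body rear [[622. 236.]]
-0.13 cap end [[617. 238.]] body front [[579. 241.]] body rear [[482. 254.]]
-0.26 cap end [[478. 257.]] body front [[437. 260.]] body rear [[333. 274.]]
```

View pics/t17.png

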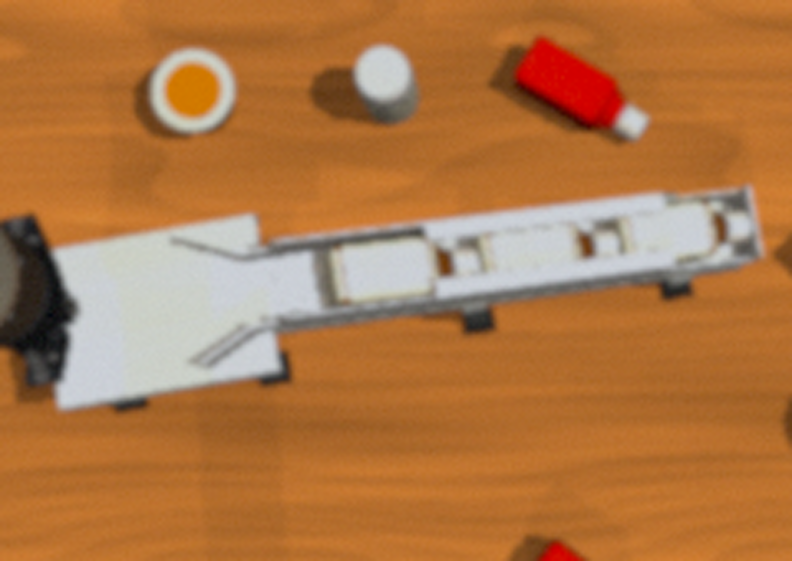

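View pics/w17.png

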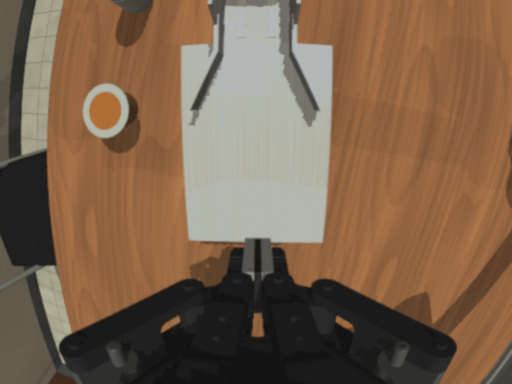

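The top view shows three white bottles in a row. Body rears at crop columns 622, 482 and 333 match the predicted full-lane positions, and the caps point downhill. Handing in.

```bash
python3 -c "
from plant import arm
print(arm.hand_in(),arm.sense()['t'])"
```

```text
the job is handed in; nothing more can be done
the job is handed in; nothing more can be done
```

Both white bottles are in the lane behind the one already there, and I handed the job in at about 24 s of the 72 s allowed. I laid each bottle on the shelf with its cap towards the slope, let go, and pushed it over the edge with closed fingers.

**Last checks:** the final top view shows three bottles in a row, apparently touching, with every cap pointing downhill. Their body ends and caps lie within a few crop pixels of the predicted full-lane positions, about 1 to 2 mm. The jelly cups and the can were not touched. I checked the final rest only from that one picture, with no second look for motion.

**What disagreed:**
- **Fingertip height:** the fingertips sit about 39 mm farther back than the reported TCP pose and `arm.tip_reach` imply. My first grasp therefore closed on top of the first bottle, at about 6 N. The bottle did not move noticeably. I measured the offset from the wrist camera and the contact, and used it for every later move.
- **Tool tilt:** the tool drifted 1 to 2 degrees off vertical over the many relative moves, with no visible effect.

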